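Ready the brewing scale for the mug

TASK

Get the coffee scale ready to brew straight into the mug: while the plate is still empty (the scale zeroes itself as it wakes), press the round power key and then the square mode key; next stand the empty mug upright in the middle of the weighing plate, its handle turned to the side or the back, away from the keys, and let go of it. Then press the long tare key to take off the mug's weight and, last, the triangular key to start the brew timer. Press each key fully down for a moment and let it come up again, one at a time; set the mug down rather than drop it, and leave the other things alone.

Things in the scene. Friction and masses are not known exactly. Their poses are not given: they have to be found in the camera images.
- scale: black kitchen scale, 256 mm deep (x) and 226 mm wide (y), fixed; origin under its middle on the worktop, z up, -x its front (towards the robot), +y its left as seen from the front. In front a key panel 29 mm high with a row of four grey keys along y, 98 mm in front of the origin, then a dark display strip, then the steel weighing plate at the back
- plate_center (a point): middle of the top of the weighing plate (steel, 158 mm deep in x, 204 mm wide in y, top 42 mm above the worktop), 50 mm behind the scale's origin and 148 mm behind the key row; axes as the scale's. The plate is sprung and sinks 1 to 3 mm under load
- power_top (a point): centre of the top of the power key: round, 29 mm across, third from the left as seen from the front (y = -31 mm from the scale's middle); top 37 mm above the worktop, 8 mm proud of the panel; axes as the scale's
- power (a joint): how far the power key is pressed straight down, m: 0 up, 0.004 fully down. Spring key: starts to move at 1.6 N, fully down at 4 N, comes back up when let go; it counts as pressed beyond 3 mm held for 0.1 s
- mode_top (a point): centre of the top of the mode key: square, 27 mm, second from the left (y = +22 mm); top 37 mm above the worktop, 8 mm proud of the panel; axes as the scale's
- mode (a joint): how far the mode key is pressed straight down, m: 0 up, 0.004 fully down. Spring key: starts to move at 1.6 N, fully down at 4 N, comes back up when let go; it counts as pressed beyond 3 mm held for 0.1 s
- tare_top (a point): centre of the top of the tare key: long bar, 24 mm front to back and 44 mm wide, first from the left (y = +78 mm); top 37 mm above the worktop, 8 mm proud of the panel; axes as the scale's
- tare (a joint): how far the tare key is pressed straight down, m: 0 up, 0.004 fully down. Spring key: starts to move at 1.6 N, fully down at 4 N, comes back up when let go; it counts as pressed beyond 3 mm held for 0.1 s
- timer_top (a point): centre of the top of the timer key: triangular, about 30 mm, the rightmost (y = -83 mm); top 37 mm above the worktop, 8 mm proud of the panel; axes as the scale's
- timer (a joint): how far the timer key is pressed straight down, m: 0 up, 0.004 fully down. Spring key: starts to move at 1.6 N, fully down at 4 N, comes back up when let go; it counts as pressed beyond 3 mm held for 0.1 s
- mug: empty blue-grey mug, 101 mm high, 86 mm across the rim, 62 mm across the foot, about 0.27 kg; z up. Its round part is centred 18 mm along +y from the origin; the handle sticks out along -y to 60 mm from the origin. Starts upright on the worktop, left or right of the scale, handle roughly towards the robot
- mug_base (a point): centre of the mug's foot, underside; axes as the mug's
- mug_handle (a point): in the mug's handle near the top of its loop, 85 mm above the foot and 63 mm out from the mug's middle; axes as the mug's. The handle fills x +-15 mm, from 13 to 93 mm high, and can be pinched here from above, fingers closing along the mug's x
- jar: closed jar with a red lid, 62 mm across, 86 mm high; bystander; origin under its middle
- lemon: loose lemon, 78 x 55 mm; bystander
- apple: loose apple, 80 mm; bystander
Mind the look-alikes: they are no part of the job. There is more than one size of the mug; the job needs the largest.

How it is judged (in metres and radians):
On the way, in this order (a step that is already met when the one before it is completed fails the run):
1. the power key is pressed fully down, the plate empty (value of joint power above 0.003 m), for 0.1 s.
2. the mode key is pressed fully down, the plate still empty (value of joint mode above 0.003 m), for 0.1 s.
3. the mug stands upright in the middle of the plate, handle turned away from the keys, let go (contact force between mug and plate above 1 N and horizontal distance between mug_base and plate_center below 0.025 m and angle between mug's own z axis and vertical below 0.08 rad and x of mug_handle in the frame of plate_center above -0.045 m and contact force between the fingers and mug below 0.1 N), for 0.2 s.
4. the tare key is pressed fully down, the mug on the plate (value of joint tare above 0.003 m and contact force between mug and plate above 1 N), for 0.1 s.
5. the timer key is pressed fully down (value of joint timer above 0.003 m and contact force between mug and plate above 1 N), for 0.1 s.
At the end, for the whole second after the job is handed in: The mug stands upright (within 0.08 rad), still and released on the plate, its foot within 25 mm of the plate's middle and its handle point no more than 45 mm towards the keys from there; all four keys are up again (less than 1 mm down) (all of step 3 and linear speed of mug below 0.02 m/s and value of joint each of power, mode, tare, timer below 0.001 m); the robot touches nothing.
It fails at once if two keys are pressed at once (value of joint each of power, mode above 0.0015 m or value of joint each of power, tare above 0.0015 m or value of joint each of power, timer above 0.0015 m or value of joint each of mode, tare above 0.0015 m or value of joint each of mode, timer above 0.0015 m or value of joint each of tare, timer above 0.0015 m).
It fails at once if the power or mode key is pressed with the mug on the plate, or the tare or timer key without it ((contact force between mug and plate above 0.5 N and value of joint any of power, mode above 0.003 m) or (contact force between mug and plate below 0.5 N and value of joint any of tare, timer above 0.003 m)).
It fails at once if the mug is dropped onto the scale from more than 15 mm (horizontal distance between mug_base and plate_center below 0.08 m and z of mug_base in the frame of plate_center above 0.015 m and contact force between each of the arm, the fingers and mug below 0.01 N).
It fails at once if the mug is tipped over (angle between mug's own z axis and vertical above 0.7 rad).
It fails at once if the jar, the lemon or the apple is disturbed (moved more than 30 mm) (distance of any of jar, lemon, apple from where it was at the start of the episode above 0.03 m).
It also fails if it takes over 62 s, if anything falls off the work surface, if the arm or the gripper's body presses on something with over 40 N, if the wrist force passes 120 N, or if a joint passes its speed limit or range.

ROBOT

A 7-joint arm with a two-finger parallel gripper is mounted at the origin on a cart in front of the work surface, level with it; the furniture and walls round the work are solid. World frame = base frame: x ahead of the robot, y to its left, z up, the work surface at z = 0. Lengths are in m, angles in degrees, forces in N, time in s.
With the tool pointing down it reaches from about 0.4 to 0.875 m from the base axis. Payload 6.5 kg.
Tool frame: the origin (TCP) lies at the very end of the fingers, on their centre line; the grasp point (between the pads) lies 19 mm behind it; z points along the fingers, y is the line along which they close (so a half turn about z gives the same grasp; the last joint's range is limited). The gripper opens to 88 mm and grips with 3 to 60 N. Pads are 18 mm wide; open, the fingers measure 123 mm over their backs; the gripper's body (75 mm by 187 mm) begins 45 mm behind the grasp point.
Start: joints at [69.087, 30.733, -0.252, 88.115, 0.149, 61.152, -4.079], TCP at [0.191, -0.621, 0.239] pointing down, gripper open.
Joint ranges: [-154.64, 154.64], [-21.42, 123.67], [-72.66, 72.17], [13.99, 137.28], [-74.86, 254.86], [10.95, 109.41], [-158.01, 158.01]. Speed limits (degrees/s): [136.94, 136.94, 180, 180, 180, 180, 180].

INTERFACE

Orientations are given as a 3x3 rotation matrix whose columns are the frame's x, y, z axes.
In Python, from station import robot gives the robot as it stands.
- The arm moves only by the tool send_rows, never from a script. Its argument "plan" is one flat list of numbers, 7 for each row, row after row: the turn, a rotation vector about the tool's x, y, z in degrees, then the shift along the tool's x, y, z in mm, then the finger opening in mm, from 0 to 88.1. In form: [ax, ay, az, dx, dy, dz, claw, ax, ay, az, dx, dy, dz, claw, ...]. A call has 1 to 20 rows; each row is the pose to reach, as a shift and turn from the pose commanded when the call began, along the tool's axes at that moment; what a row does not reach only later rows make up. A row lasts 1/8 s, in which the tool goes at most 62.5 mm and 10.7 degrees, less where a joint would pass 70% of its speed; a pose out of reach is approached as far as the arm can. A call with a gripper value outside its range is refused whole. The fingers move at their own pace and stop on an object; "grip_force" is the grip in N (left out, the last holds). Time passes only in rows, so rows that repeat a pose let the fingers close. It gives the time, the measured TCP pose, the force, the opening and the grip force at its end, in the units of the state.
- robot.sense(): the state, without advancing time (a new reading comes with each control period).
- robot.read_camera(name): name is "side" or "top" or "wrist"; returns the picture (480x640x3 uint8, red, green, blue); there is no depth.
- robot.camera_info(name): a dict with "mtx" (3x3 intrinsics, pixels), "dist_coeffs" ([k1, k2, p1, p2, k3] as OpenCV has them; the pictures are not rectified), "rvec" (rotation vector, rad) and "tvec" (3), from world to camera coordinates, as OpenCV has them. Camera axes: x right, y down, z forward; pixel columns grow to the right and rows downward; lengths in m; the calibration is good to about 2 mm. A picture is of the moment at which its call begins: read the wrist's pose just before it. camera_info takes no time and is no camera call; for the wrist camera it gives the pose at the moment of the call.
- robot.sign_off(): hands the job in; it is judged then, once.
The state is a dict: "clock": time; "joint_pos": joint angles; "qd": joint speeds; "joint_efforts": joint torques, N m; "ee_pos": TCP position; "ee_rot": TCP orientation; "force": force on the tool from outside, world axes, zero at the start; "moment": the same for the moment, N m; "gripper_width": opening from 0.0 (shut) to 1.0 (fully open); "gripper_force": force on a finger pad.
Only numpy, scipy, OpenCV 4.12 (cv2) and the standard library are available. Lean on these libraries where they do the work, as an engineer would, in place of code of your own. Each camera call takes 0.05 s, during which the arm holds its last target. There are 200 camera calls.

## Working session

There is one attempt and no reset: what is moved stays moved. The work goes in short steps, Python scripts to look and compute and a tool call to move; the robot and the scene stay as the last step left them, time stands still between calls to the robot, and variables do not carry over. Pictures are saved under pics/ and viewed, at most 10 in all, crops included, and the job is handed in when it is done.

Besides the shell and the picture viewer there is one more tool, called after "Emit:" as a command line: name --argument value ..., lists and objects as JSON in quotes. send_rows: Moves the arm, as the interface text tells. Its arguments: {"type":"object","properties":{"plan":{"type":"array"},"grip_force":{"type":"number"}},"required":["plan"]}

```bash
mkdir -p pics; cat > h.py <<'E'
import numpy as np,cv2
from station import robot
def snap(n,f=None):
    i=robot.camera_info(n); im=cv2.cvtColor(robot.read_camera(n),cv2.COLOR_RGB2BGR)
    if f: cv2.imwrite('pics/'+f,im)
    return im,i
def ray(i,px,z):
    px=np.array(px,float).reshape(-1,1,2)
    n=cv2.undistortPoints(px,np.array(i['mtx']),np.array(i['dist_coeffs'])).reshape(-1,2)
    R=cv2.Rodrigues(np.array(i['rvec'],float))[0]; c=-R.T@np.array(i['tvec'],float).ravel()
    d=np.c_[n,np.ones(len(n))]@R
    return c+d*((z-c[2])/d[:,2])[:,None]
def proj(i,P):
    return cv2.projectPoints(np.array(P,float).reshape(-1,3),np.array(i['rvec'],float),np.array(i['tvec'],float),np.array(i['mtx']),np.array(i['dist_coeffs']))[0].reshape(-1,2)
E
python3 - <<'E'
from h import *
for n in('side','top'):
    im,i=snap(n,n+'0.png'); R=cv2.Rodrigues(np.array(i['rvec'],float))[0]; print(n,-R.T@np.array(i['tvec']).ravel(),R[2])
s=robot.sense();print(s['clock'],s['ee_pos'],s['ee_rot'],s['force'])
E
```

```text
side [-0.56698749  0.20710975  1.08625304] [ 0.72407776 -0.16060797 -0.67075814]
top [-0.11897397  0.23732595  1.32235417] [ 0.43378739 -0.16695656 -0.88541177]
0.1 [ 0.19117269 -0.62068439  0.23792446] [[ 9.55673155e-01  2.94429074e-01 -5.83550446e-04]
 [ 2.94429626e-01 -9.55672041e-01  1.46454946e-03]
 [-1.26476905e-04 -1.57144514e-03 -9.99998757e-01]] [ 0.27914632 -0.3011179   0.13511409]
```

View pics/top0.png

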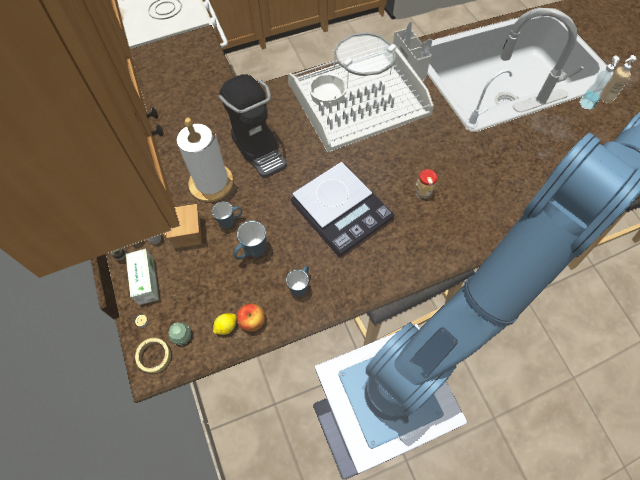

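View pics/side0.png

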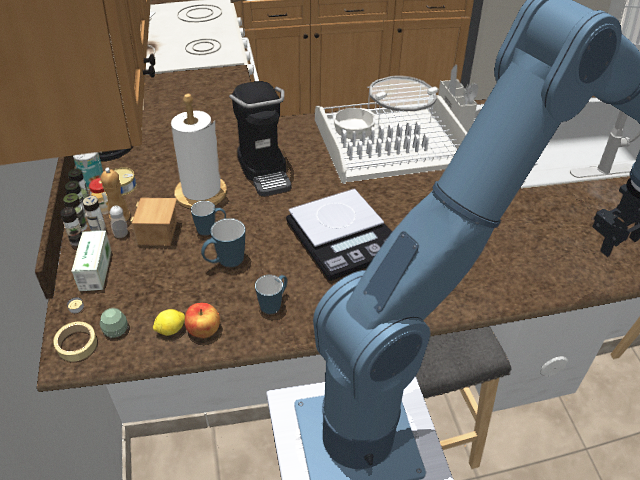

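The top view shows the scale at about (342,207) with its keys at (342,240), (357,230), (370,220) and (384,212). The largest mug is at (252,240) with its handle towards (240,253). The two smaller mugs are at (225,213) and (298,282), and the jar is at (427,185).

```bash
python3 - <<'E'
from h import *
im=cv2.imread('pics/top0.png')
c=im[155:265,225:405]; cv2.imwrite('pics/c1.png',cv2.resize(c,None,fx=4.4,fy=4.4,interpolation=cv2.INTER_CUBIC))
i=robot.camera_info('top')
k=ray(i,[(342,240),(357,230),(370,220),(384,212)],.037);print(k)
# plate mask
hsv=cv2.cvtColor(im,cv2.COLOR_BGR2HSV)
m=((hsv[...,1]<40)&(hsv[...,2]>140)).astype(np.uint8); m[:, :285]=0;m[:,380:]=0;m[:155]=0;m[245:]=0
n,l,st,ce=cv2.connectedComponentsWithStats(m);j=1+st[1:,4].argmax();print(st[j],ce[j])
cn=max(cv2.findContours((l==j).astype(np.uint8),0,2)[0],key=cv2.contourArea)
h=ray(i,cv2.convexHull(cn).reshape(-1,2).astype(float),.042)
print(cv2.minAreaRect(h[:,:2].astype(np.float32)))
# mug: bluish mask
m=((hsv[...,0]>90)&(hsv[...,0]<125)&(hsv[...,1]>50)).astype(np.uint8);
n,l,st,ce=cv2.connectedComponentsWithStats(m)
for a in range(1,n):
    if st[a,4]>80: print(st[a],ce[a])
E
```

```text
[[ 0.46047188 -0.05788719  0.037     ]
 [ 0.4743546  -0.1139172   0.037     ]
 [ 0.49091038 -0.16553261  0.037     ]
 [ 0.50012775 -0.21814898  0.037     ]]
[ 292  162   80   66 2698] [331.43106004 193.68013343]
((0.6254516243934631, -0.09372188150882721), (0.15881465375423431, 0.20419146120548248), 15.563467025756836)
[583  91  16  16 138] [591.68115942  96.97826087]
[  339   112   301   337 26555] [497.73003201 285.20346451]
```

View pics/c1.png

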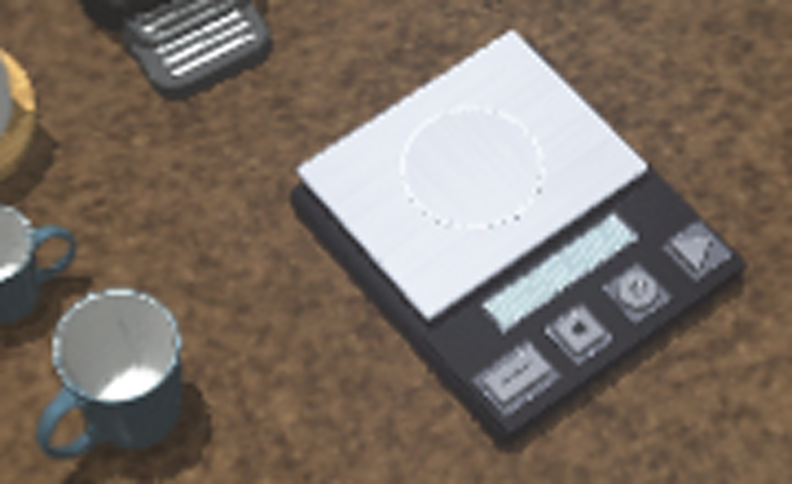

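The crop shows the plate corners at (515,30), (648,168), (430,320) and (298,170). The key order matches the task, and the mug's rim is centred at (117,347) with the handle at lower left. The plate fit comes out at 159x204 mm with a yaw of 15.6°, and the key positions agree with it. Next I fit the mug in both views and set up a move calculator.

```bash
cat >> h.py <<'E'
from scipy.spatial.transform import Rotation as Ro
from scipy.optimize import least_squares
th=np.radians(15.56); PC=np.array([.6255,-.0937]); SX=np.array([np.cos(th),np.sin(th)]); SY=np.array([-SX[1],SX[0]])
key=lambda y: PC-.148*SX+y*SY
def goto(p,yaw=None,s=None):
    "yaw: heading of tool x in deg, tool down"
    s=s or robot.sense(); R=np.array(s['ee_rot']); d=R.T@(np.array(p)-np.array(s['ee_pos']))*1000
    if yaw is None: rv=np.zeros(3)
    else:
        y=np.radians(yaw); T=np.array([[np.cos(y),np.sin(y),0],[np.sin(y),-np.cos(y),0],[0,0,-1]])
        rv=Ro.from_matrix(R.T@T).as_rotvec(degrees=True)
    print('turn',rv.round(1),'shift',d.round(1),'norm',np.linalg.norm(d).round())
E
python3 - <<'E'
from h import *
for n in('top','side'):
    im=cv2.imread(f'pics/{n}0.png').astype(int); i=robot.camera_info(n)
    c=(252,238) if n=='top' else (229,240)
    m=((im[...,0]-im[...,2])>-6).astype(np.uint8)
    w=np.zeros_like(m); w[c[1]-42:c[1]+42,c[0]-34:c[0]+34]=1
    nn,l,st,ce=cv2.connectedComponentsWithStats(m*w); j=l[c[1],c[0]]; print(n,st[j],ce[j])
    cn=max(cv2.findContours((l==j).astype(np.uint8),0,1)[0],key=cv2.contourArea).reshape(-1,2).astype(float)
    up=cn[cn[:,1]<cn[:,1].min()+.25*np.ptp(cn[:,1])]
    P=ray(i,up,.101)[:,:2]
    f=least_squares(lambda q:np.hypot(*(P-q).T)-.043,P.mean(0)-[.03,0],loss='soft_l1',f_scale=.002)
    print(len(P),'mug axis',f.x,np.abs(f.fun).mean())
    ip=cn[cn[:,0]<c[0]-10]; print('handle pts ',ray(i,[cn[cn[:,0].argmin()],cn[cn[:,1].argmax()]],.055))
i=robot.camera_info('top'); print('jar',ray(i,[(428,177)],.086),'apple',ray(i,[(251,318)],.04),'small mug',ray(i,[(298,280),(225,211)],.06))
print('keys',[key(y).round(4) for y in(-.031,.022,.078,-.083)])
goto([*key(-.031),.08],15.56)
E
```

```text
top [233 221  33  38 922] [250.86984816 239.23535792]
32 mug axis [0.55118173 0.19382398] 0.0006592300385153441
handle pts  [[0.53904129 0.26017155 0.055     ]
 [0.51694952 0.25779636 0.055     ]]
side [ 195  201   50   66 2122] [220.39915174 234.32092366]
52 mug axis [0.62647355 0.23816078] 0.0071953400124864925
handle pts  [[0.72708557 0.26820485 0.055     ]
 [0.47480413 0.20929153 0.055     ]]
jar [[ 0.5381949  -0.38479414  0.086     ]] apple [[0.33170956 0.27531771 0.04      ]] small mug [[0.38075193 0.11409651 0.06      ]
 [0.68023494 0.24132418 0.06      ]]
keys [array([ 0.4912, -0.1633]), array([ 0.477 , -0.1122]), array([ 0.462 , -0.0583]), array([ 0.5052, -0.2134])]
turn [-0.1  0.   1.6] shift [ 421.5 -348.5  158.4] norm 569.0
```

Emit:
send_rows --plan '[0, 0, 0, 42, -35, 0, 0, 0, 0, 0, 84, -70, 0, 0, 0, 0, 0, 130, -107, 0, 0, 0, 0, 0, 178, -147, 0, 0, 0, 0, 0, 226, -187, 0, 0, 0, 0, 0, 274, -227, 0, 0, 0, 0, 1.6, 320, -265, 20, 0, 0, 0, 1.6, 360, -298, 50, 0, 0, 0, 1.6, 395, -326, 90, 0, 0, 0, 1.6, 415, -343, 130, 0, 0, 0, 1.6, 421.5, -348.5, 158, 0, 0, 0, 1.6, 421.5, -348.5, 158, 0, 0, 0, 1.6, 421.5, -348.5, 158, 0, 0, 0, 1.6, 421.5, -348.5, 158, 0]'

```text
clock: 1.85
ee_pos: [0.4921, -0.1651, 0.082]
ee_rot: [[0.964, 0.266, 0.002], [0.266, -0.964, -0.001], [0.002, 0.001, -1.0]]
force: [0.1, -0.0, 0.1]
gripper_width: 0.005
gripper_force: 0.0
```

```bash
python3 - <<'E'
from h import *
s=robot.sense();print(s['clock'],s['ee_pos'],s['force'],s['gripper_width'])
goto([*key(-.031),.08],15.56)
snap('wrist','w1.png'); snap('top','t1.png')
i=robot.camera_info('wrist'); print(proj(i,[[*key(y),.037] for y in(-.031,.022,.078,-.083)]).round())
a=cv2.imread('pics/w1.png');b=cv2.imread('pics/t1.png')
cv2.imwrite('pics/v1.png',np.hstack([cv2.resize(a,(400,300)),cv2.resize(b[150:270,225:385],(400,300))]))
E
```

```text
1.85 [ 0.49208314 -0.16514336  0.08202083] [ 0.13240113 -0.02692021  0.13095502] 0.005092826952742887
turn [ 0.1 -0.1 -0.1] shift [-0.3 -2.   2. ] norm 3.0
[[316. 274.]
 [215. 274.]
 [107. 274.]
 [415. 273.]]
```

View pics/v1.png

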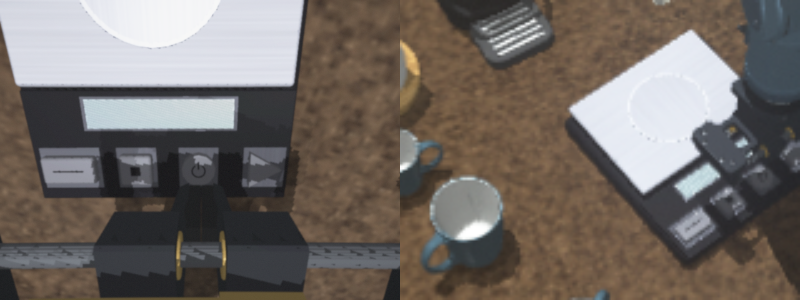

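The wrist view puts the power key at (315,274) in full-picture pixels. The model predicted (316,274), so I can press it.

Emit:
send_rows --plan '[0, 0, 0, 0, -2, 25, 0, 0, 0, 0, 0, -2, 40, 0, 0, 0, 0, 0, -2, 45, 0, 0, 0, 0, 0, -2, 49, 0, 0, 0, 0, 0, -2, 50.5, 0, 0, 0, 0, 0, -2, 50.5, 0, 0, 0, 0, 0, -2, 50.5, 0]'

```text
clock: 2.82
ee_pos: [0.4904, -0.1622, 0.033]
ee_rot: [[0.964, 0.267, -0.001], [0.267, -0.964, -0.001], [-0.002, 0.0, -1.0]]
force: [-11.5, 4.0, 35.0]
gripper_width: 0.004
gripper_force: 17.7
```

The power key is fully down (35 N at the stop). Next I lift and go to the mode key, pressing slightly less deep.

Emit:
send_rows --plan '[0, 0, 0, 0, 0, -10, 0, 0, 0, 0, 0, 0, -30, 0, 0, 0, 0, 0, -25, -30, 0, 0, 0, 0, 0, -53, -30, 0, 0, 0, 0, 0, -53, -30, 0, 0, 0, 0, 0, -53, -20, 0, 0, 0, 0, 0, -53, -8, 0, 0, 0, 0, 0, -53, -3, 0, 0, 0, 0, 0, -53, -0.5, 0, 0, 0, 0, 0, -53, -0.5, 0, 0, 0, 0, 0, -53, -0.5, 0]'

```text
clock: 4.2
ee_pos: [0.477, -0.1121, 0.0329]
ee_rot: [[0.964, 0.266, -0.0], [0.266, -0.964, -0.001], [-0.001, 0.001, -1.0]]
force: [-9.3, 1.0, 40.1]
gripper_width: 0.002
gripper_force: 19.8
```

Emit:
send_rows --plan '[0, 0, 0, 0, 0, -30, 0, 0, 0, 0, 0, 0, -85, 0, 0, 0, 0, 20, -40, -135, 20, 0, 0, 0, 38, -85, -170, 40, 0, 0, 0, 55, -130, -200, 60, 0, 0, 0, 72, -180, -230, 88, 0, 0, 0, 88, -230, -250, 88, 0, 0, 0, 102, -285, -257, 88, 0, 0, 0, 102, -285, -257, 88, 0, 0, 0, 102, -285, -257, 88, 0, 0, 0, 102, -285, -257, 88]'

```text
clock: 5.58
ee_pos: [0.4991, 0.1887, 0.287]
ee_rot: [[0.964, 0.265, -0.001], [0.265, -0.964, -0.001], [-0.001, 0.001, -1.0]]
force: [-0.5, 0.3, -0.3]
gripper_width: 0.989
gripper_force: 0.0
```

```bash
python3 - <<'E'
from h import *
s=robot.sense();print(s['clock'],s['ee_pos'],s['force'],s['gripper_width'])
im,i=snap('wrist','w2.png'); 
R=cv2.Rodrigues(np.array(i['rvec'],float))[0]; print(-R.T@np.array(i['tvec']).ravel(),R[2],proj(i,[[.551,.194,.101],[.551,.194,0]]))
E
```

```text
5.575 [0.49906593 0.18872746 0.28703352] [-0.49688109  0.2502122  -0.28551238] 0.9894200660603475
[0.58001    0.21004991 0.43290255] [-0.30817366 -0.0856896  -0.94746308] [[330.48952001 145.92865314]
 [328.33051497 136.48240522]]
```

View pics/w2.png

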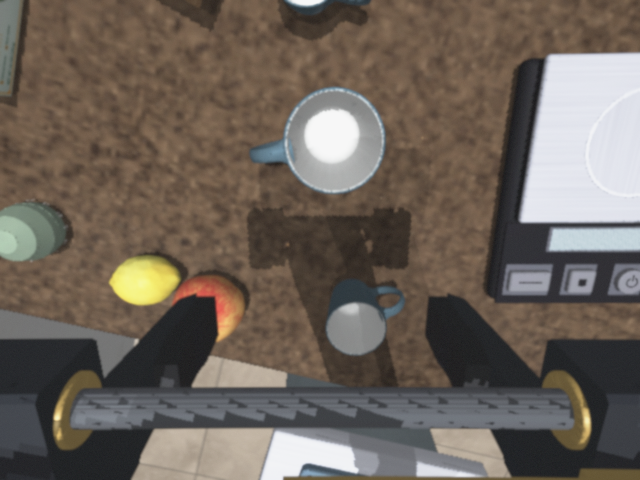

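The wrist view shows the large mug's rim centred near (335,141), and its handle points left to (251,154), which is roughly world +y. The small mug at (357,318) and the apple stay clear.

```bash
python3 - <<'E'
from h import *
i=robot.camera_info('wrist'); im=cv2.imread('pics/w2.png').astype(int)
m=((im[...,0]-im[...,2])>5).astype(np.uint8); m[:75]=0;m[205:]=0;m[:,:240]=0;m[:,395:]=0
m=cv2.morphologyEx(m,cv2.MORPH_OPEN,np.ones((3,3),np.uint8))
cn=max(cv2.findContours(cv2.morphologyEx(m,cv2.MORPH_CLOSE,np.ones((5,5),np.uint8)),0,1)[0],key=cv2.contourArea).reshape(-1,2).astype(float)
r=cn[cn[:,0]>300]; P=ray(i,r,.101)[:,:2]
f=least_squares(lambda q:np.hypot(*(P-q[:2]).T)-q[2],[.551,.194,.043],loss='soft_l1',f_scale=.001); c=f.x[:2]; print('axis,r',f.x)
for z in(.05,.085,.093):
    H=[]
    for x in range(252,284,3):
        ys=np.nonzero(m[100:200,x])[0]+100
        p=ray(i,[(x,ys.min()),(x,ys.max())],z)[:,:2]; q=p.mean(0)-c; H.append([x,ys.min(),ys.max(),np.hypot(*q)*1e3,np.degrees(np.arctan2(q[1],q[0])),np.hypot(*(p[1]-p[0]))*1e3])
    print(z);print(np.round(H,1)[::2])
E
```

```text
axis,r [0.55431549 0.1926877  0.04216372]
0.05
[[252.  149.  160.   77.6 117.1  10.3]
 [258.  146.  162.   71.9 117.6  15. ]
 [264.  145.  162.   66.2 118.3  15.9]
 [270.  143.  162.   60.4 118.7  17.8]
 [276.  141.  162.   54.6 119.1  19.6]
 [282.  139.  162.   48.8 119.7  21.5]]
0.085
[[252.  149.  160.   71.  114.8   9.4]
 [258.  146.  162.   65.7 115.2  13.7]
 [264.  145.  162.   60.5 115.6  14.5]
 [270.  143.  162.   55.2 115.7  16.2]
 [276.  141.  162.   49.9 115.9  17.8]
 [282.  139.  162.   44.7 116.   19.5]]
0.093
[[252.  149.  160.   69.4 114.2   9.2]
 [258.  146.  162.   64.3 114.6  13.3]
 [264.  145.  162.   59.3 114.9  14.2]
 [270.  143.  162.   54.1 115.   15.8]
 [276.  141.  162.   48.9 115.   17.4]
 [282.  139.  162.   43.7 115.1  19.1]]
```

```bash
python3 - <<'E'
from h import *
print(np.round(robot.sense()['joint_pos'],1))
h=np.radians(115.5);g=np.array([.5543,.1927])+.063*np.array([np.cos(h),np.sin(h)]);print(g)
goto([*g,.066],115.5);goto([*g,.066],-64.5)
E
```

```text
[ -10.2   17.6  -18.9  101.8    6.4   61.7 -106. ]
[0.5271778  0.24956287]
turn [-0.000e+00  1.000e-01 -1.001e+02] shift [ 43.4 -51.2 221.1] norm 231.0
turn [ 0.1  0.  79.9] shift [ 43.4 -51.2 221.1] norm 231.0
```

Joint 7 stands at -106°, so the -100° turn is the one within its range. I turn, hover over the handle, then descend.

Emit:
send_rows --plan '[0, 0, -10, 5, -5, 10, 70, 0, 0, -20, 10, -10, 20, 60, 0, 0, -30, 15, -16, 35, 60, 0, 0, -40, 20, -22, 50, 60, 0, 0, -50, 25, -28, 65, 60, 0, 0, -60, 30, -34, 80, 60, 0, 0, -70, 35, -40, 95, 60, 0, 0, -80, 40, -46, 110, 60, 0, 0, -90, 43, -51, 125, 60, 0, 0, -100, 43.5, -51, 140, 60, 0, 0, -100, 43.5, -51, 150, 60, 0, 0, -100, 43.5, -51, 150, 60, 0, 0, -100, 43.5, -51, 150, 60]'

```text
clock: 7.25
ee_pos: [0.5275, 0.2515, 0.1382]
ee_rot: [[-0.429, 0.903, 0.001], [0.903, 0.429, 0.0], [-0.0, 0.001, -1.0]]
force: [0.8, -0.2, -0.3]
gripper_width: 0.682
gripper_force: 0.0
```

```bash
python3 - <<'E'
from h import *
s=robot.sense();print(s['clock'],s['force'],s['gripper_width'])
h=np.radians(115.5);g=np.array([.5543,.1927])+.063*np.array([np.cos(h),np.sin(h)])
goto([*g,.066],115.5)
im,i=snap('wrist','w3.png'); print(proj(i,[[*g,.085],[.5543,.1927,.101]]))
E
```

```text
7.25 [ 0.78652246 -0.23133551 -0.27738517] 0.6817790278848178
turn [ 0.   0.  -0.1] shift [-1.6 -1.2 72.2] norm 72.0
[[318.96262738 267.10386654]
 [319.2354545  382.86571588]]
```

View pics/w3.png

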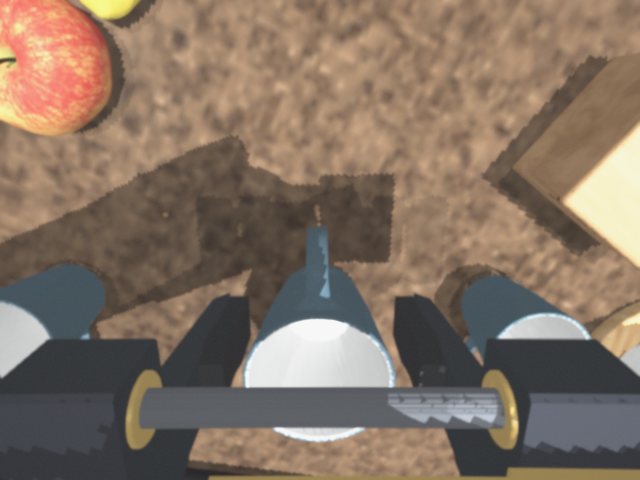

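The handle lies at (318,230–295), on the gripper's centre line. The rim centre is where I predicted it, so I descend and close.

Emit:
send_rows --plan '[0, 0, 0, -1.5, -1, 20, 60, 0, 0, 0, -1.5, -1, 40, 60, 0, 0, 0, -1.5, -1, 58, 60, 0, 0, 0, -1.5, -1, 68, 60, 0, 0, 0, -1.5, -1, 72, 60, 0, 0, 0, -1.5, -1, 72, 60, 0, 0, 0, -1.5, -1, 72, 30, 0, 0, 0, -1.5, -1, 72, 10, 0, 0, 0, -1.5, -1, 72, 0, 0, 0, 0, -1.5, -1, 72, 0, 0, 0, 0, -1.5, -1, 72, 0, 0, 0, 0, -1.5, -1, 72, 0]' --grip_force 50

```text
clock: 8.8
ee_pos: [0.5268, 0.2499, 0.0658]
ee_rot: [[-0.431, 0.902, -0.0], [0.902, 0.431, 0.0], [0.0, -0.0, -1.0]]
force: [-0.5, -0.4, 0.4]
gripper_width: 0.212
gripper_force: 48.6
```

Emit:
send_rows --plan '[0, 0, 0, 0, 0, -5, 0, 0, 0, 0, 0, 0, -15, 0, 0, 0, 0, 0, 0, -30, 0, 0, 0, 0, 0, 0, -50, 0, 0, 0, 0, 0, 0, -70, 0, 0, 0, 0, 0, 0, -85, 0, 0, 0, 0, 0, 0, -90, 0, 0, 0, 0, 0, 0, -90, 0, 0, 0, 0, 0, 0, -90, 0]'

```text
clock: 9.93
ee_pos: [0.5264, 0.2496, 0.155]
ee_rot: [[-0.431, 0.902, -0.001], [0.902, 0.431, -0.001], [0.0, -0.001, -1.0]]
force: [-0.2, -0.3, -3.5]
gripper_width: 0.219
gripper_force: 48.7
```

```bash
python3 - <<'E'
from h import *
s=robot.sense();print(s['clock'],s['force'],s['moment'],s['gripper_width'])
a,i=snap('wrist','w4.png'); b,_=snap('side','s4.png')
cv2.imwrite('pics/v4.png',np.hstack([cv2.resize(a,(400,300)),cv2.resize(b[140:290,150:350],(400,300))]))
# target: mug axis over PC; tool relative to axis as grasped
h=np.radians(115.5);g=PC+.063*np.array([np.cos(h),np.sin(h)]);print(g)
goto([*g,s['ee_pos'][2]]); print(s['ee_pos'])
E
```

```text
9.925 [-0.16124774 -0.34641985 -3.4777288 ] [ 0.11405206 -0.07223086 -0.03292756] 0.21935405716981685
[ 0.5983778  -0.03683713]
turn [0. 0. 0.] shift [-2.895e+02 -5.860e+01  1.000e-01] norm 295.0
[0.52640358 0.2495537  0.15496155]
```

View pics/v4.png

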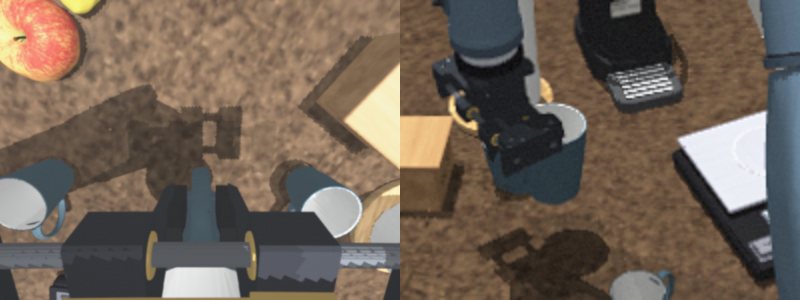

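The mug is held by its handle and stays upright, clear of the worktop. Now I carry it over the plate.

Emit:
send_rows --plan '[0, 0, 0, -8, -1.6, 0, 0, 0, 0, 0, -24, -5, 0, 0, 0, 0, 0, -48, -10, 0, 0, 0, 0, 0, -78, -16, 0, 0, 0, 0, 0, -110, -22, 0, 0, 0, 0, 0, -142, -29, 0, 0, 0, 0, 0, -174, -35, 0, 0, 0, 0, 0, -206, -42, 0, 0, 0, 0, 0, -236, -48, 0, 0, 0, 0, 0, -260, -53, 0, 0, 0, 0, 0, -277, -56, 0, 0, 0, 0, 0, -287, -58, 0, 0, 0, 0, 0, -289.5, -58.5, 0, 0, 0, 0, 0, -289.5, -58.5, 5, 0, 0, 0, 0, -289.5, -58.5, 15, 0, 0, 0, 0, -289.5, -58.5, 25, 0, 0, 0, 0, -289.5, -58.5, 30, 0, 0, 0, 0, -289.5, -58.5, 30, 0]'

```text
clock: 12.28
ee_pos: [0.5984, -0.0365, 0.1251]
ee_rot: [[-0.431, 0.902, -0.001], [0.902, 0.431, 0.0], [0.001, -0.001, -1.0]]
force: [0.1, 0.3, -2.7]
gripper_width: 0.213
gripper_force: 48.7
```

```bash
python3 - <<'E'
from h import *
s=robot.sense();print(s['clock'],s['force'],s['moment'],s['gripper_width'])
a,i=snap('top','t5.png'); b,_=snap('side','s5.png')
cv2.imwrite('pics/v5.png',np.hstack([cv2.resize(a[140:260,260:420],(400,300)),cv2.resize(b[130:280,260:460],(400,300))]))
h=np.radians(115.5);g=PC+.063*np.array([np.cos(h),np.sin(h)])
goto([*g,.109])
E
```

```text
12.275 [ 0.10209215  0.30634386 -2.6545009 ] [ 0.04437039 -0.05510687  0.00509509] 0.21346781767787615
turn [0. 0. 0.] shift [-0.  -0.7 16.8] norm 17.0
```

View pics/v5.png

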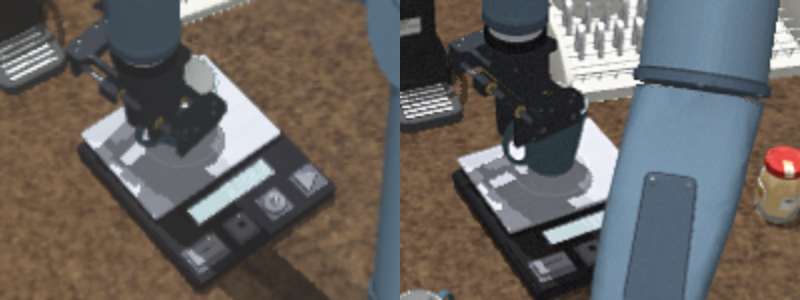

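The mug hangs upright over the plate circle with its handle to the left. I lower it slowly until it bears on the plate.

Emit:
send_rows --plan '[0, 0, 0, 0, -0.5, 4, 0, 0, 0, 0, 0, -0.5, 8, 0, 0, 0, 0, 0, -0.5, 11, 0, 0, 0, 0, 0, -0.5, 13, 0, 0, 0, 0, 0, -0.5, 15, 0, 0, 0, 0, 0, -0.5, 16, 0, 0, 0, 0, 0, -0.5, 17, 0, 0, 0, 0, 0, -0.5, 17, 0, 0, 0, 0, 0, -0.5, 17, 0]'

```text
clock: 13.5
ee_pos: [0.5985, -0.0366, 0.1089]
ee_rot: [[-0.431, 0.902, 0.0], [0.902, 0.431, 0.0], [0.0, 0.0, -1.0]]
force: [-1.4, 1.7, 0.7]
gripper_width: 0.219
gripper_force: 48.9
```

Emit:
send_rows --plan '[0, 0, 0, 0, 0, 1, 0, 0, 0, 0, 0, 0, 1, 0, 0, 0, 0, 0, 0, 1, 20, 0, 0, 0, 0, 0, 1, 25, 0, 0, 0, 0, 0, 1, 35, 0, 0, 0, 0, 0, 1, 50, 0, 0, 0, 0, 0, 1, 60, 0, 0, 0, 0, 0, 1, 60, 0, 0, 0, 0, 0, 1, 60, 0, 0, 0, 0, 0, -15, 60, 0, 0, 0, 0, 0, -45, 60, 0, 0, 0, 0, 0, -85, 60, 0, 0, 0, 0, 0, -120, 60, 0, 0, 0, 0, 0, -120, 60, 0, 0, 0, 0, 0, -120, 60]'

```text
clock: 15.38
ee_pos: [0.598, -0.037, 0.2286]
ee_rot: [[-0.431, 0.902, -0.0], [0.902, 0.431, -0.0], [-0.0, -0.0, -1.0]]
force: [-0.8, -0.3, -1.7]
gripper_width: 0.676
gripper_force: 0.0
```

```bash
python3 - <<'E'
from h import *
s=robot.sense();print(s['clock'],s['ee_pos'],s['force'],s['gripper_width'])
a,i=snap('wrist','w6.png'); b,_=snap('side','s6.png')
print(proj(i,[[*PC,.142],[*PC,.042]]))
cv2.imwrite('pics/v6.png',np.hstack([cv2.resize(a,(400,300)),cv2.resize(b[130:280,260:460],(400,300))]))
goto([*key(.078),.22],15.56)
E
```

```text
15.375 [ 0.59797375 -0.0369736   0.22862994] [-0.82380137 -0.26800346 -1.71700537] 0.6764355615123336
[[321.76550778 331.88624365]
 [321.64811708 272.29962756]]
turn [ -0.1   0.1 100. ] shift [  39.2 -131.5    8. ] norm 137.0
```

View pics/v6.png

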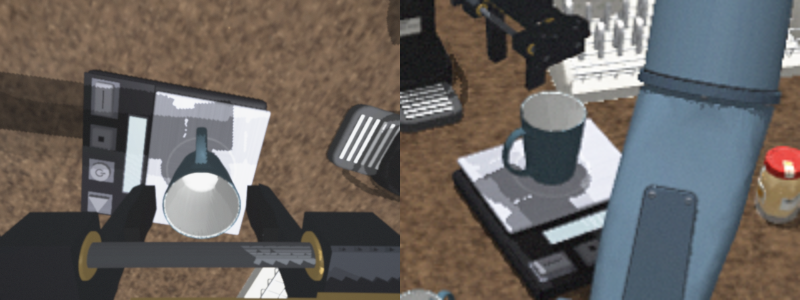

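The mug stands released on the plate. Its rim centre is at (322,330), against (322,332) predicted for the plate middle, and the handle points left. Next I turn back and go over the tare key.

Emit:
send_rows --plan '[0, 0, 10, 2, -8, 0, 40, 0, 0, 20, 5, -20, 0, 20, 0, 0, 30, 9, -35, 0, 0, 0, 0, 40, 14, -50, 0, 0, 0, 0, 50, 19, -65, 0, 0, 0, 0, 60, 24, -80, 0, 0, 0, 0, 70, 29, -95, 5, 0, 0, 0, 80, 33, -110, 15, 0, 0, 0, 90, 37, -123, 40, 0, 0, 0, 100, 39, -131.5, 70, 0, 0, 0, 100, 39, -131.5, 110, 0, 0, 0, 100, 39, -131.5, 148, 0, 0, 0, 100, 39, -131.5, 148, 0, 0, 0, 100, 39, -131.5, 148, 0]'

```text
clock: 17.23
ee_pos: [0.4632, -0.0582, 0.0814]
ee_rot: [[0.964, 0.268, 0.0], [0.268, -0.964, 0.0], [0.0, -0.0, -1.0]]
force: [0.2, -0.3, -0.1]
gripper_width: 0.003
gripper_force: 0.0
```

```bash
python3 - <<'E'
from h import *
s=robot.sense();print(s['clock'],s['force'],s['gripper_width'])
goto([*key(.078),.0328],15.56); goto([*key(-.083),.0328],15.56)
E
```

```text
17.225 [ 0.24007793 -0.29751898 -0.11887896] 0.0030208692123744286
turn [-0. -0. -0.] shift [-1.2 -0.3 48.6] norm 49.0
turn [-0. -0. -0.] shift [ -1.1 160.7  48.6] norm 168.0
```

Emit:
send_rows --plan '[0, 0, 0, -1, 0, 20, 0, 0, 0, 0, -1, 0, 36, 0, 0, 0, 0, -1, 0, 43, 0, 0, 0, 0, -1, 0, 47, 0, 0, 0, 0, -1, 0, 49, 0, 0, 0, 0, -1, 0, 49, 0, 0, 0, 0, -1, 0, 49, 0]'

```text
clock: 18.1
ee_pos: [0.4621, -0.0586, 0.0332]
ee_rot: [[0.964, 0.268, 0.0], [0.268, -0.964, -0.001], [0.0, 0.001, -1.0]]
force: [-4.6, -0.6, 19.8]
gripper_width: 0.01
gripper_force: 10.1
```

Emit:
send_rows --plan '[0, 0, 0, 0, 0, 0, 0, 0, 0, 0, 0, 0, -10, 0, 0, 0, 0, 0, 0, -30, 0, 0, 0, 0, 0, 30, -32, 0, 0, 0, 0, 0, 65, -32, 0, 0, 0, 0, 0, 100, -32, 0, 0, 0, 0, 0, 135, -32, 0, 0, 0, 0, 0, 156, -32, 0, 0, 0, 0, 0, 162, -32, 0, 0, 0, 0, 0, 162, -32, 0, 0, 0, 0, 0, 162, -20, 0, 0, 0, 0, 0, 162, -8, 0, 0, 0, 0, 0, 162, -3, 0, 0, 0, 0, 0, 162, 0, 0, 0, 0, 0, 0, 162, 0, 0, 0, 0, 0, 0, 162, 0, 0]'

```text
clock: 20.1
ee_pos: [0.5047, -0.2135, 0.0332]
ee_rot: [[0.963, 0.268, -0.002], [0.268, -0.963, 0.001], [-0.002, -0.001, -1.0]]
force: [-7.9, 4.5, 24.2]
gripper_width: 0.004
gripper_force: 12.0
```

The timer key is down with 24 N. I hold it briefly, then withdraw straight up.

Emit:
send_rows --plan '[0, 0, 0, 0, 0, 0, 0, 0, 0, 0, 0, 0, -10, 0, 0, 0, 0, 0, 0, -40, 0, 0, 0, 0, 0, 0, -90, 0, 0, 0, 0, -30, 0, -140, 0, 0, 0, 0, -30, 0, -180, 0, 0, 0, 0, -30, 0, -180, 0, 0, 0, 0, -30, 0, -180, 0]'

```text
clock: 21.1
ee_pos: [0.4759, -0.2225, 0.2109]
ee_rot: [[0.964, 0.268, -0.001], [0.268, -0.964, 0.0], [-0.001, -0.001, -1.0]]
force: [-0.3, 0.1, -0.5]
gripper_width: 0.007
gripper_force: 0.0
```

```bash
python3 - <<'E'
from h import *
s=robot.sense();print(s['clock'],s['ee_pos'],s['force'])
a,i=snap('wrist','w7.png'); print(proj(i,[[*PC,.142]]+[[*key(y),.037] for y in(-.031,.022,.078,-.083)]).round())
E
```

```text
21.1 [ 0.47592532 -0.22248136  0.21093501] [-0.29261535  0.09646173 -0.4856648 ]
[[ 123. -132.]
 [ 255.  174.]
 [ 189.  174.]
 [ 119.  174.]
 [ 319.  174.]]
```

View pics/w7.png

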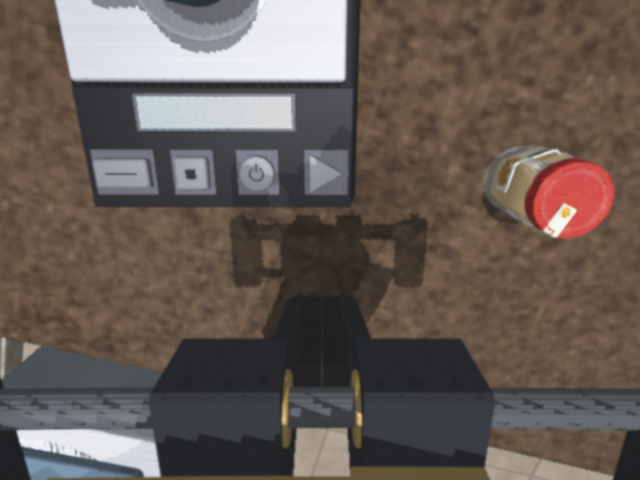

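The keys at (122,173), (191,173), (256,173) and (325,174) are all up, the arm is clear, and the mug's foot is still on the plate at (195,15). I'm handing in.

```bash
python3 -c "
from station import robot
print(robot.sign_off())"
```

```text
the job is handed in; nothing more can be done
None
```

Handed in at about 21 s: power and mode were pressed with the plate empty, the largest mug was set in the middle of the plate with its handle to the left, then tare and timer were pressed; the last picture shows all four keys up and the arm clear, but the sign-off returned no verdict.

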